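# Load the fretwork carrier under the scroll saw's hood, up to its sprung stop

### The job

Pick up the plywood carrier by its red handle, set it down gently on the scroll saw's table, and slide it between the two rails under the black hood until it meets the sprung stop hidden in there; feel for the stop, since it is set at a different depth each time. Press the stop back only slightly, about 5 mm: it pushes back weakly and must never be driven in by a centimetre or more, and nothing may be banged or jammed against the saw. Leave the carrier flat between the rails, let go, holding the stop lightly pressed, and leave the other things on the bench alone.

Things in the scene. Friction and masses are not known exactly. Their poses are not given: they have to be found in the camera images.
- carrier: Loose plywood carrier, 200 mm long (its x), 100 mm wide (y), deck 12 mm thick, about 0.7 kg, centre of mass near x = -42 mm. Origin: centre of the underside; +x is the leading end, to go under the hood. On the leading part a light blank 100 x 90 x 8 mm with a dark cross is fixed (top 20 mm above the underside). At the rear a steel plate 85 x 80 mm (top at 18 mm) carries a red handle.
- carrier_grip (a point): Where to grip the red handle: carrier x = -65 mm, y = 0, 45 mm above the underside. The handle is an upright bar, 60 mm long in x, 20 mm thick in y, from 18 to 60 mm above the underside.
- carrier_front (a point): Middle of the carrier's leading end, at underside level: carrier x = +100 mm.
- saw: Fixed yellow scroll saw, blade removed. Origin: at bench level below the middle of the black hood's front edge; +x is the direction to slide the carrier, z up. Its dark table is 100 mm above the bench, x = -300 to +170 mm, y = -130 to +130 mm, open in front of the hood. A yellow arm runs from the hood to +y, to a column 250 mm tall at y = 370 mm.
- channel_mouth (a point): On the saw table in the middle of the mouth between two aluminium rails (saw x = -66 mm, z = 100 mm). Rails are 22 mm high, run along saw x, flare out from 107 mm apart at x = -25 mm to about 140 mm at the mouth, and stay 107 mm apart from there inwards.
- hood_edge (a point): Middle of the lower front edge of the black hood, 36 mm above the saw table. The hood covers saw x = 0 to 150 mm, y = -75 to 75 mm; its top is 115 mm above the table. Hidden under it is a sprung stop whose red nose (y = 0, 4 to 19 mm above the table) stands somewhere 30 to 70 mm behind this edge, set anew each time.
- stop (a joint): How far the hidden stop's nose is pressed back from rest along saw +x, in m: 0 untouched, 0.016 at its hard end. It takes about 4.5 N to start it and 0.15 N more per mm. It springs out when the carrier is drawn back; the carrier's own friction on the table holds it pressed after letting go.
- tin: Bystander: green and blue paint tin, 72 mm across, 110 mm tall; origin under its centre.
- screwdriver: Bystander: screwdriver with orange handle lying on the bench along its x.
- offcut: Bystander: cross-shaped plywood offcut, 120 x 100 x 18 mm; origin under it.
Not all that is in view belongs to the job. Of the things shaped like the carrier, the plywood one is meant.

How it is judged:
By the outcome, as a careful person would: the job done as asked, in the order asked, and still so for the second after the job is handed in, with the robot touching nothing.
It also fails if it takes over 58 s, if anything falls off the work surface, if the arm or the gripper's body presses on something with over 40 N, if the wrist force passes 120 N, or if a joint passes its speed limit or range.

### The arm

A 6-joint arm with a two-finger parallel gripper is mounted at the origin on the work surface. World frame = base frame: x ahead of the robot, y to its left, z up, the work surface at z = 0. Lengths are in m, angles in rad, forces in N, time in s.
With the tool pointing down it reaches from about 0.35 to 0.85 m from the base axis. Payload 8.1 kg.
Tool frame: the origin (TCP) lies midway between the tips of the shut fingers; the grasp point (between the pads) lies 19 mm behind it (manip.grip_depth is the distance from the TCP to the grasp point, in m); z points along the fingers, y is the line along which they close (so a half turn about z gives the same grasp; the last joint's range is limited). The gripper opens to 85 mm and grips with 20 to 120 N. Pads are 22 mm wide; open, the fingers measure 114 mm over their backs; the gripper's body (76 mm by 85 mm) begins 54 mm behind the grasp point. The pads swing forward as they close: fully open they stand 13 mm farther back than shut.
Start: joints at [-1.31, 0.13, 1.488, -0, 1.523, -0.085], TCP at [0.203, -0.564, 0.192] pointing down, gripper open.
Joint ranges: [-2.96, 2.96], [-0.89, 2.26], [0.02, 2.5], [-1.34, 4.48], [0, 2.73], [-2.66, 2.66]. Speed limits (rad/s): [2.39, 2.39, 2.79, 3.14, 3.14, 3.14].

### API

Orientations are given as a unit quaternion [w, x, y, z].
In Python, from cell import manip gives the robot as it stands.
- The arm moves only by the tool arm_command, never from a script. Its argument "commands" is a list of rows, each an object with "travel": the shift along the tool's x, y, z each as a share of 5 cm, from -1 to 1, a list of three; "twist": the turn about the tool's z as a share of 0.1 rad, from -1 to 1. A call has 1 to 12 rows; each row shifts and turns the commanded pose from where the row before left it, along the tool's axes as they then stand; what a row does not reach is not made up. A row lasts 1/10 s, in which the tool goes at most 50 mm and 8.59 degrees, less where a joint would pass 70% of its speed; a pose out of reach is approached as far as the arm can. A call with a number of a shift or a turn outside -1 to 1 is refused whole. A call with a gripper value outside its range is refused whole. "grip" is the opening, from -1 (shut) to 1 (fully open), set as the call begins (left out, the last holds). The fingers move at their own pace and stop on an object; "squeeze" is the grip in N (left out, the last holds). Time passes only in rows, so rows that do not move let the fingers close. It gives the time, the measured TCP pose, the force, the opening and the grip force at its end, in the units of the state.
- manip.read_state(): the state, without advancing time (a new reading comes with each control period).
- manip.camera(name): name is "scene" or "top"; returns a dict with "frame" (400x640x3 uint8, red, green, blue), "depth" (400x640 float32, m along the optical axis (not along the pixel's ray), 0 where there is no reading), "K" (3x3 intrinsics, pixels), "view" (4x4, takes a point from world to camera coordinates). Camera axes: x right, y down, z forward; pixel columns grow to the right and rows downward; lengths in m; the calibration is good to about 2 mm. A picture is of the moment at which its call begins.
- manip.close_job(): hands the job in; it is judged then, once.
The state is a dict: "time_s": time; "joints": joint angles; "joint_velocities": joint speeds; "joint_torque": joint torques, N m; "eef_pos": TCP position; "tcp_rot": TCP orientation; "ft_force": force on the tool from outside, world axes, zero at the start; "wrist_torque": the same for the moment, N m; "grip_width": finger opening in m; "grasp_force": force on a finger pad.
Only numpy, scipy, OpenCV 4.12 (cv2) and the standard library are available. Lean on these libraries where they do the work, as an engineer would, in place of code of your own. Each camera call takes 0.05 s, during which the arm holds its last target. There are 200 camera calls.

## Working session

There is one attempt and no reset: what is moved stays moved. The work goes in short steps, Python scripts to look and compute and a tool call to move; the robot and the scene stay as the last step left them, time stands still between calls to the robot, and variables do not carry over. Pictures are saved under pics/ and viewed, at most 10 in all, crops included, and the job is handed in when it is done.

Besides the shell and the picture viewer there is one more tool, called after "Request:" as name(argument=value, ...), one argument or row to a line, values as JSON. arm_command: Moves the arm, as the interface text tells. Its arguments: {"type":"object","properties":{"commands":{"type":"array","items":{"type":"object","properties":{"travel":{"type":"array","items":{"type":"number"}},"twist":{"type":"number"}}}},"grip":{"type":"number"},"squeeze":{"type":"number"}},"required":["commands"]}

```bash
ls; mkdir -p pics; python3 - <<'E'
from cell import manip
import cv2,numpy as np
for n in("scene","top"):
    c=manip.camera(n); np.savez(f"{n}0.npz",**c); cv2.imwrite(f"pics/{n}0.png",c["frame"][:,:,::-1])
    print(n,c["K"].tolist(),np.round(c["view"],3).tolist())
print(manip.read_state())
E
```

```text
pics
scene [[408.93505424154614, 0.0, 318.5372136334881], [0.0, 408.93505424154614, 200.3703725228477], [0.0, 0.0, 1.0]] [[-0.249, 0.969, -0.01, 0.169], [0.632, 0.154, -0.759, -0.221], [-0.734, -0.195, -0.651, 1.589], [0.0, 0.0, 0.0, 1.0]]
top [[448.8235509730932, 0.0, 310.78679804904453], [0.0, 448.8235509730932, 203.8963824332008], [0.0, 0.0, 1.0]] [[0.029, -1.0, 0.0, -0.067], [-0.996, -0.029, -0.081, 0.501], [0.081, 0.002, -0.997, 1.623], [0.0, 0.0, 0.0, 1.0]]
{'time_s': 0.1, 'joints': array([-1.31040879e+00,  1.31056455e-01,  1.48916429e+00,  1.55966227e-05,
        1.52297677e+00, -8.53748186e-02]), 'joint_velocities': array([ 6.08351096e-06, -2.07338676e-03, -3.89806607e-03,  1.33198999e-03,
       -2.39689002e-03,  4.63583111e-05]), 'joint_torque': array([ 1.73267701e-03, -5.70947671e+01, -5.01943946e+01,  2.05216622e-05,
        8.01601476e-03, -1.28407169e-05]), 'eef_pos': array([ 0.2032497 , -0.56395057,  0.19147014]), 'tcp_rot': array([-8.00044543e-04,  9.85092980e-01,  1.72020861e-01, -6.23692181e-05]), 'ft_force': array([-0.84141116,  0.67690654, -0.11405532]), 'wrist_torque': array([ 0.03151558, -0.01253897,  0.07105464]), 'grasp_force': 0.0, 'grip_width': 0.08521321080089125}
```

View pics/scene0.png

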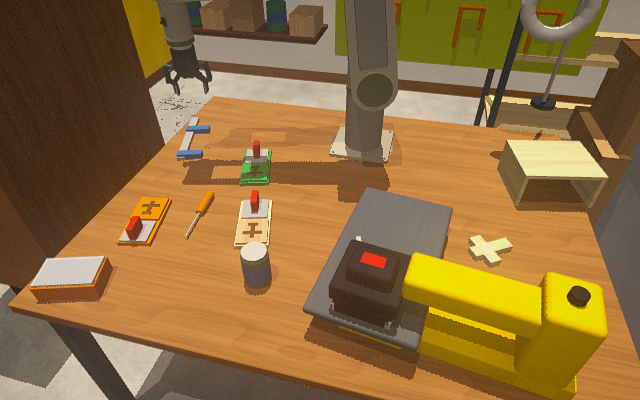

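View pics/top0.png

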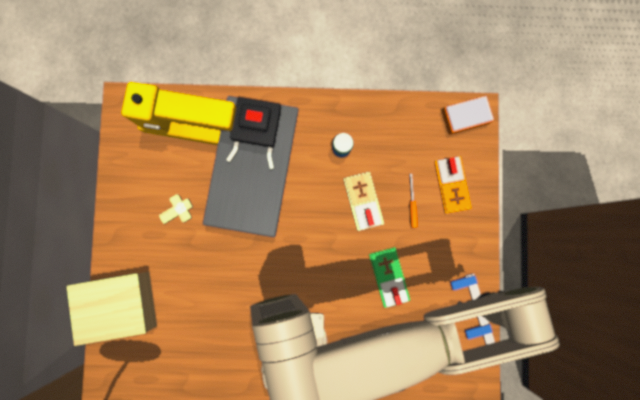

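The plywood carrier is the beige one at top (363,202), with its handle towards the robot at (369,217). The tin at (342,145) stands ahead of it. The saw table is at about (250,170), the hood at (255,118), and the rails flare at (233,152) and (270,157). The orange and green carriers are decoys.

```bash
cat > h.py <<'E'
import numpy as np,cv2
def cloud(c):
    K,V=c["K"],np.linalg.inv(c["view"]);d=c["depth"];v,u=np.mgrid[:400,:640]
    p=np.stack([(u-K[0,2])/K[0,0]*d,(v-K[1,2])/K[1,1]*d,d],-1)
    return p@V[:3,:3].T+V[:3,3]
def ray(c,uv,z):
    K,V=c["K"],np.linalg.inv(c["view"]);uv=np.atleast_2d(uv).astype(float)
    r=np.c_[(uv-K[:2,2])/K[0,0],np.ones(len(uv))]@V[:3,:3].T;o=V[:3,3]
    return (o+r*((z-o[2])/r[:,2])[:,None])[:,:2]
def biggest(m):
    cs,_=cv2.findContours(m.astype(np.uint8),cv2.RETR_EXTERNAL,cv2.CHAIN_APPROX_NONE);return max(cs,key=cv2.contourArea)[:,0]
def rect(xy):
    r=cv2.minAreaRect(np.float32(xy));return np.round(r[0],4),np.round(r[1],4),round(r[2],2)
E
python3 - <<'E'
from h import *
for n in("scene","top"):
    c=dict(np.load(n+"0.npz"));P=cloud(c);hsv=cv2.cvtColor(c["frame"],cv2.COLOR_RGB2HSV);H,S,V=cv2.split(hsv);ok=c["depth"]>0
    z=P[...,2]
    tab=ok&(abs(z-.1)<.006)&(P[...,0]>.3)&(S<60)&(V<130)
    print(n,"table",rect(P[tab][:,:2]),rect(ray(c,biggest(tab),.1)),np.median(z[tab]))
    hood=ok&(abs(z-.215)<.006)&(P[...,0]>.5)&(V<90); print("hood",hood.sum(),rect(P[hood][:,:2]))
    red=(S>170)&((H<6)|(H>174))&(V>120)
    N,L,st,ce=cv2.connectedComponentsWithStats(red.astype(np.uint8))
    for i in range(1,N):
        if st[i,4]>8:
            q=P[(L==i)&ok];print("red",ce[i].round(1),st[i,4],np.median(q,0).round(4),q[:,2].max().round(3))
            t=q[q[:,2]>q[:,2].max()-.008]; print("   top",rect(t[:,:2]))
    # carrier window
    w=ok&(z>.008)&(z<.026)&(abs(P[...,1]+.19)<.14)&(abs(P[...,0]-.67)<.2)
    m=biggest(w); print("carrier",len(m),rect(P[w][:,:2]),rect(ray(c,m,.014)))
    rail=ok&(abs(z-.122)<.007)&(S<60)&(V>140)&(P[...,0]>.5)
    print("rail",rail.sum()); 
    N,L,st,ce=cv2.connectedComponentsWithStats(rail.astype(np.uint8))
    for i in range(1,N):
        if st[i,4]>8:
            uv=np.argwhere(L==i)[:,::-1];r=ray(c,uv,.122);print(ce[i].round(1),st[i,4],r[r[:,0].argmin()].round(3),r[r[:,0].argmax()].round(3))
E
```

```text
scene table (array([0.6314, 0.1646]), array([0.256 , 0.4661]), 81.69) (array([0.6348, 0.1642]), array([0.2548, 0.4654]), 81.8) 0.09944075118204676
hood 959 (array([0.7744, 0.1433]), array([0.0967, 0.0796]), 81.58)
red [255.5 144.4] 35 [ 0.1862 -0.3615  0.0592] 0.062
   top (array([ 0.1903, -0.3614]), array([0.0525, 0.0181]), 19.4)
red [254.  196.2] 56 [ 0.4642 -0.26    0.0599] 0.063
   top (array([ 0.4633, -0.2608]), array([0.0533, 0.0176]), 15.99)
red [132.  222.5] 69 [ 0.6606 -0.5587  0.0596] 0.064
   top (array([ 0.6583, -0.5597]), array([0.0567, 0.0175]), 10.01)
red [372.8 259.6] 261 [0.7729 0.1424 0.2188] 0.222
   top (array([0.7712, 0.1437]), array([0.0502, 0.0357]), 78.71)
carrier 141 (array([ 0.609 , -0.2157]), array([0.3205, 0.1041]), 19.72) (array([ 0.5416, -0.238 ]), array([0.1767, 0.0992]), 16.45)
rail 29
[358.1 237.9] 24 [0.617 0.094] [0.632 0.089]
top table (array([0.6707, 0.4758]), array([1.213 , 0.4608]), 81.93) (array([0.6261, 0.1629]), array([0.2524, 0.4601]), 81.71) 0.10024202899943013
hood 434 (array([0.7712, 0.1432]), array([0.0991, 0.0778]), 82.29)
red [253.5 115.5] 177 [0.7717 0.1439 0.2185] 0.225
   top (array([0.7716, 0.1431]), array([0.0535, 0.0354]), 81.84)
red [452.3 165.1] 75 [ 0.655  -0.5564  0.0589] 0.069
   top (array([ 0.6542, -0.5563]), array([0.052, 0.015]), 12.17)
red [368.9 216.9] 57 [ 0.4594 -0.2603  0.0599] 0.067
   top (array([ 0.4594, -0.2599]), array([0.0507, 0.0125]), 16.64)
red [396.1 296.1] 65 [ 0.1842 -0.3606  0.0611] 0.067
   top (array([ 0.1849, -0.3605]), array([0.056 , 0.0131]), 18.6)
carrier 161 (array([ 0.6688, -0.1927]), array([0.2769, 0.3962]), 88.97) (array([ 0.5385, -0.2391]), array([0.1725, 0.1018]), 17.2)
rail 175
[232.6 151.4] 77 [0.635 0.235] [0.703 0.21 ]
[269.5 157.7] 74 [0.615 0.092] [0.685 0.091]
```

Request:
arm_command(
  commands=[
    {"travel":[0.69,-0.4,0]},
    {"travel":[0.69,-0.4,0]},
    {"travel":[0.69,-0.4,0]},
    {"travel":[0.69,-0.4,0]},
    {"travel":[0.69,-0.4,0]},
    {"travel":[0.69,-0.4,0]},
    {"travel":[0.69,-0.4,0]},
    {"travel":[0.69,-0.4,0]},
    {"travel":[0.69,-0.4,0]},
    {"travel":[0.69,-0.4,0]},
    {"travel":[0,0,0],"twist":0.58},
    {"travel":[0,0,0]},
  ],
  grip=1,
  squeeze=60,
)

```text
$.commands[0]: bad value
```

Request:
arm_command(
  commands=[
    {"travel":[0.69,-0.4,0.0],"twist":0.0},
    {"travel":[0.69,-0.4,0.0],"twist":0.0},
    {"travel":[0.69,-0.4,0.0],"twist":0.0},
    {"travel":[0.69,-0.4,0.0],"twist":0.0},
    {"travel":[0.69,-0.4,0.0],"twist":0.0},
    {"travel":[0.69,-0.4,0.0],"twist":0.0},
    {"travel":[0.69,-0.4,0.0],"twist":0.0},
    {"travel":[0.69,-0.4,0.0],"twist":0.0},
    {"travel":[0.69,-0.4,0.0],"twist":0.0},
    {"travel":[0.69,-0.4,0.0],"twist":0.0},
    {"travel":[0,0,0],"twist":0.58},
    {"travel":[0,0,0],"twist":0.0},
  ],
  grip=1,
  squeeze=60,
)

```text
time_s: 1.3
eef_pos: [0.4605, -0.2582, 0.1919]
tcp_rot: [-0.0, 0.99, 0.144, -0.0]
ft_force: [-0.3, -0.3, 0.3]
grip_width: 0.0851
grasp_force: 0.0
```

Request:
arm_command(
  commands=[
    {"travel":[0,0.05,0.5],"twist":0},
    {"travel":[0,0,0.5],"twist":0},
    {"travel":[0,0,0.5],"twist":0},
    {"travel":[0,0,0.5],"twist":0},
    {"travel":[0,0,0.5],"twist":0},
    {"travel":[0,0,0.4],"twist":0},
    {"travel":[0,0,0.25],"twist":0},
    {"travel":[0,0,0.17],"twist":0},
    {"travel":[0,0,0],"twist":0},
    {"travel":[0,0,0],"twist":0},
  ],
)

```text
time_s: 2.3
eef_pos: [0.4613, -0.2623, 0.0272]
tcp_rot: [0.0, 0.99, 0.143, 0.0]
ft_force: [-0.4, -0.5, 0.1]
grip_width: 0.0853
grasp_force: 0.0
```

Request:
arm_command(
  commands=[
    {"travel":[0,0,0],"twist":0},
    {"travel":[0,0,0],"twist":0},
    {"travel":[0,0,0],"twist":0},
    {"travel":[0,0,0],"twist":0},
    {"travel":[0,0,0],"twist":0},
    {"travel":[0,0,0],"twist":0},
    {"travel":[0,0,0],"twist":0},
    {"travel":[0,0,0],"twist":0},
  ],
  grip=-1,
  squeeze=60,
)

```text
time_s: 3.1
eef_pos: [0.4608, -0.2618, 0.0263]
tcp_rot: [-0.0, 0.99, 0.143, -0.0]
ft_force: [0.0, 0.2, -0.6]
grip_width: 0.0001
grasp_force: 0.0
```

The fingers shut on nothing, so I'll look before moving again.

```bash
python3 - <<'E'
from cell import manip
from h import *
a=[]
for n in("scene","top"):
    c=manip.camera(n);f=c["frame"]; np.savez(f"{n}1.npz",**c)
    p=c["view"]@np.array([.461,-.262,.045,1]);u=(c["K"]@p[:3])[:2]/p[2];print(n,u)
    x,y=map(int,u);x=max(x,50);a.append(cv2.resize(f[y-50:y+50,x-50:x+50],(400,400),interpolation=cv2.INTER_NEAREST))
cv2.imwrite("pics/miss.png",np.hstack(a)[:,:,::-1])
print(manip.read_state())
E
```

```text
scene [254.40264467 199.01669345]
top [368.819607   216.71886637]
{'time_s': 3.2, 'joints': array([-6.13303153e-01,  8.93113748e-02,  1.84768637e+00,  3.59021860e-05,
        1.20469252e+00,  6.69700801e-01]), 'joint_velocities': array([-0.00030297, -0.00075121,  0.00075666, -0.00053134, -0.00055347,
       -0.00104926]), 'joint_torque': array([ 2.39500114e-03, -4.97581244e+01, -4.50576317e+01,  1.63042450e-04,
        1.84072749e-03, -5.02968760e-05]), 'eef_pos': array([ 0.46086606, -0.2617519 ,  0.02635669]), 'tcp_rot': array([-4.57060788e-05,  9.89665716e-01,  1.43393751e-01, -2.39577710e-05]), 'ft_force': array([ 0.2746015 , -0.56433467,  0.2878728 ]), 'wrist_torque': array([ 0.01267652, -0.03498162, -0.02118571]), 'grasp_force': 0.0, 'grip_width': -6.602536985519618e-05}
```

View pics/miss.png

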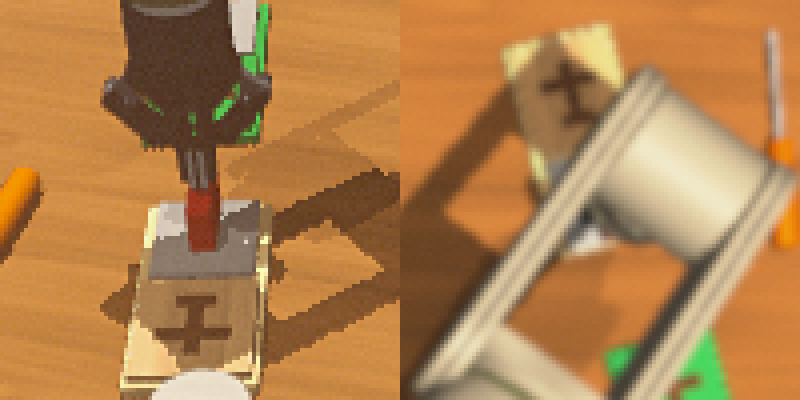

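Scene crop: the shut fingers stand behind the handle's rear end, at about (200,185). The handle spans rows 185–250, lower than before, so I'll measure whether the carrier moved.

```bash
python3 - <<'E'
from h import *
for n in("scene0","scene1","top0","top1"):
    c=dict(np.load(n+".npz"));P=cloud(c);H,S,V=cv2.split(cv2.cvtColor(c["frame"],cv2.COLOR_RGB2HSV))
    near=(abs(P[...,0]-.5)<.12)&(abs(P[...,1]+.25)<.1)
    red=(S>150)&((H<7)|(H>174))&(V>70)&near
    q=P[red&(P[...,2]>.03)];print(n,"handle",red.sum(),np.argwhere(red).min(0),np.argwhere(red).max(0),rect(q[:,:2]) if len(q)>4 else "",q.min(0).round(3),q.max(0).round(3))
    cr=(H>5)&(H<16)&(V<110)&(S>80)&(abs(P[...,0]-.58)<.06)&(abs(P[...,1]+.225)<.04)&(P[...,2]>.014)
    if cr.sum(): print("  cross",cr.sum(),P[cr].mean(0).round(4))
    tin=(P[...,2]>.1)&(P[...,2]<.12)&(abs(P[...,0]-.68)<.1)&(abs(P[...,1]+.19)<.08)
    if tin.sum(): print("  tin",np.median(P[tin],0).round(4),tin.sum())
E
```

```text
scene0 handle 80 [190 250] [209 257] (array([ 0.4633, -0.2613]), array([0.0577, 0.0182]), 15.02) [ 0.434 -0.277  0.031] [ 0.491 -0.247  0.064]
  tin [ 0.7225 -0.1551  0.1095] 477
scene1 handle 40 [197 250] [211 258] (array([ 0.4686, -0.2595]), array([0.0498, 0.0177]), 12.84) [ 0.443 -0.268  0.033] [ 0.493 -0.246  0.064]
  cross 110 [ 0.5542 -0.2321  0.1327]
  tin [ 0.723  -0.1556  0.1095] 473
top0 handle 67 [210 366] [224 372] (array([ 0.4592, -0.2607]), array([0.0531, 0.0164]), 13.1) [ 0.434 -0.273  0.052] [ 0.484 -0.25   0.067]
  tin [ 0.716  -0.1579  0.1092] 293Traceback (most recent call last):
  File "<stdin>", line 6, in <module>
    return umr_minimum(a, axis, None, out, keepdims, initial, where)
ValueError: zero-size array to reduction operation minimum which has no identity
```

```bash
python3 - <<'E'
from h import *
c=dict(np.load("scene1.npz"));P=cloud(c)
for v in range(182,214,3):
    print(v,[(P[v,u]*1000).round().astype(int).tolist()+c["frame"][v,u].tolist() for u in (249,252,255)])
E
```

```text
182 [[473, -266, 120, 82, 49, 30], [340, -322, 9, 87, 130, 58], [468, -248, 120, 83, 54, 37]]
185 [[477, -265, 113, 88, 60, 42], [460, -263, 100, 83, 54, 36], [469, -249, 109, 83, 57, 35]]
188 [[471, -269, 96, 80, 53, 35], [473, -259, 99, 84, 51, 36], [464, -253, 93, 84, 56, 36]]
191 [[472, -271, 84, 87, 58, 43], [474, -260, 88, 97, 76, 60], [466, -254, 83, 95, 71, 55]]
194 [[393, -313, 0, 162, 107, 60], [476, -260, 78, 122, 108, 96], [471, -253, 75, 118, 102, 91]]
197 [[403, -309, -3, 204, 138, 67], [471, -264, 61, 158, 53, 28], [464, -257, 57, 126, 57, 30]]
200 [[440, -292, 18, 195, 186, 173], [484, -259, 61, 159, 58, 38], [479, -251, 58, 160, 60, 35]]
203 [[454, -286, 18, 196, 185, 170], [489, -258, 53, 131, 54, 33], [490, -248, 56, 129, 56, 32]]
206 [[467, -281, 18, 217, 204, 188], [491, -258, 43, 131, 54, 31], [491, -248, 45, 129, 50, 28]]
209 [[483, -274, 20, 138, 121, 104], [492, -259, 31, 128, 51, 26], [490, -250, 31, 125, 48, 15]]
212 [[493, -271, 17, 140, 119, 103], [491, -262, 17, 127, 103, 89], [488, -253, 16, 140, 123, 109]]
```

```bash
python3 - <<'E'
from cell import manip
from h import *
print([a for a in dir(manip) if a[0]!='_'],manip.grip_depth)
c=dict(np.load("scene0.npz"));P=cloud(c);d=c["frame"].max(2)
m=(abs(P[...,0]-.2)<.1)&(abs(P[...,1]+.56)<.1)&(P[...,2]>.08)&(P[...,2]<.45)&(d<140)
q=P[m];print(m.sum(),np.percentile(q[:,2],[0,1,2,5,10]).round(3)); t=q[q[:,2]<np.percentile(q[:,2],8)];print(t.round(3)[:12])
c=dict(np.load("scene1.npz"));P=cloud(c)
m=(abs(P[...,0]-.46)<.04)&(abs(P[...,1]+.26)<.03)&(P[...,2]>.065)&(P[...,2]<.2)&(c["frame"].max(2)<140)
q=P[m];print(np.percentile(q[:,2],[0,1,2,5,10]).round(3));t=q[q[:,2]<.09];print(t.mean(0))
E
```

```text
['MotionError', 'camera', 'close_job', 'grip_depth', 'read_state'] 0.0187
1546 [0.243 0.253 0.259 0.275 0.294]
[[ 0.195 -0.519  0.288]
 [ 0.194 -0.508  0.289]
 [ 0.194 -0.504  0.289]
 [ 0.187 -0.505  0.286]
 [ 0.195 -0.519  0.285]
 [ 0.201 -0.512  0.289]
 [ 0.202 -0.507  0.289]
 [ 0.198 -0.506  0.288]
 [ 0.193 -0.506  0.285]
 [ 0.238 -0.627  0.289]
 [ 0.238 -0.623  0.29 ]
 [ 0.236 -0.621  0.289]]
[0.067 0.072 0.074 0.082 0.092]
[ 0.47010333 -0.25872436  0.07973711]
```

The depth image shows the finger tips at z ≈ 0.067 m, above the handle, while the reported TCP is at 0.026. The same 40 mm gap shows in the start picture. So the real tips sit about 40 mm above the reported TCP. I'll open, go 40 mm lower and grip again.

Request:
arm_command(
  commands=[
    {"travel":[0,0,0],"twist":0},
    {"travel":[0,0,0],"twist":0},
    {"travel":[0,0,0],"twist":0},
    {"travel":[0,0,0],"twist":0},
    {"travel":[0,0,0],"twist":0},
    {"travel":[0,0,0],"twist":0},
    {"travel":[0,0,0.1],"twist":0},
    {"travel":[0,0,0.1],"twist":0},
  ],
  grip=1,
)

```text
time_s: 4.0
eef_pos: [0.461, -0.2618, 0.0161]
tcp_rot: [0.0, 0.99, 0.143, 0.0]
ft_force: [-0.3, -0.7, -0.4]
grip_width: 0.0855
grasp_force: 0.0
```

Request:
arm_command(
  commands=[
    {"travel":[0,0,0.12],"twist":0},
    {"travel":[0,0,0.12],"twist":0},
    {"travel":[0,0,0.12],"twist":0},
    {"travel":[0,0,0.12],"twist":0},
    {"travel":[0,0,0.1],"twist":0},
    {"travel":[0,0,0],"twist":0},
  ],
)

```text
time_s: 4.6
eef_pos: [0.4602, -0.2613, -0.0137]
tcp_rot: [-0.001, 0.99, 0.143, -0.001]
ft_force: [0.5, 0.7, -0.6]
grip_width: 0.085
grasp_force: 0.0
```

Request:
arm_command(
  commands=[
    {"travel":[0,0,0],"twist":0},
    {"travel":[0,0,0],"twist":0},
    {"travel":[0,0,0],"twist":0},
    {"travel":[0,0,0],"twist":0},
    {"travel":[0,0,0],"twist":0},
    {"travel":[0,0,0],"twist":0},
    {"travel":[0,0,0],"twist":0},
    {"travel":[0,0,0],"twist":0},
  ],
  grip=-1,
  squeeze=60,
)

```text
time_s: 5.4
eef_pos: [0.4612, -0.2622, -0.0121]
tcp_rot: [0.0, 0.99, 0.143, 0.0]
ft_force: [-0.8, -1.5, 4.1]
grip_width: 0.0191
grasp_force: 60.0
```

Request:
arm_command(
  commands=[
    {"travel":[0,0,-0.05],"twist":0},
    {"travel":[0,0,-0.15],"twist":0},
    {"travel":[0,0,-0.3],"twist":0},
    {"travel":[0,0,-0.4],"twist":0},
    {"travel":[0,0,-0.4],"twist":0},
    {"travel":[0,0,-0.4],"twist":0},
    {"travel":[0,0,-0.4],"twist":0},
    {"travel":[0,0,-0.4],"twist":0},
    {"travel":[0,0,-0.3],"twist":0},
    {"travel":[0,0,-0.2],"twist":0},
    {"travel":[0,0,0],"twist":0},
  ],
)

```text
time_s: 6.5
eef_pos: [0.4617, -0.2624, 0.1393]
tcp_rot: [0.001, 0.99, 0.143, 0.001]
ft_force: [0.2, -0.1, -6.4]
grip_width: 0.0189
grasp_force: 59.2
```

```bash
python3 - <<'E'
from cell import manip
from h import *
s=manip.read_state();print(s["eef_pos"],s["tcp_rot"],s["ft_force"],s["wrist_torque"],s["grip_width"])
c=manip.camera("scene");cv2.imwrite("pics/lift.png",c["frame"][:,:,::-1])
P=cloud(c);H,S,V=cv2.split(cv2.cvtColor(c["frame"],cv2.COLOR_RGB2HSV))
red=(S>150)&((H<7)|(H>174))&(V>70)&(abs(P[...,0]-.5)<.15)&(abs(P[...,1]+.25)<.12)
q=P[red];print(red.sum(),q.mean(0),q.min(0),q.max(0))
E
```

```text
[ 0.46173725 -0.26235263  0.13927079] [9.60195644e-04 9.89659791e-01 1.43427767e-01 1.02547807e-03] [ 0.22521691 -0.11242079 -6.35539455] [-0.08815551  0.17133968  0.02671269] 0.018937478465256136
70 [ 0.47635834 -0.25655224  0.20596719] [ 0.43728305 -0.2764816   0.17408064] [ 0.49339648 -0.23302477  0.26274264]
```

View pics/lift.png

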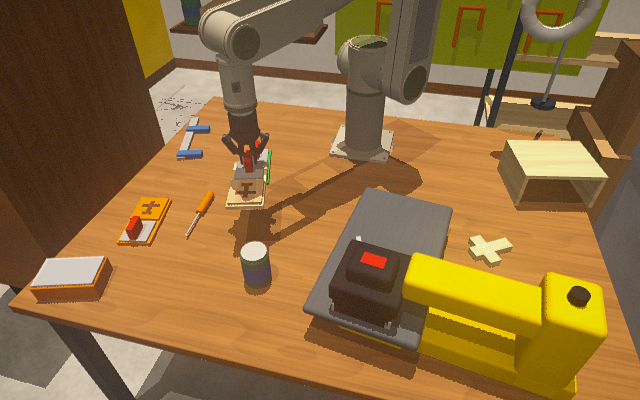

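Scene picture: the carrier hangs level in the gripper at (245,180), about 0.15 m up. The tin at (255,265) is untouched. Next I'll carry it over the saw table and turn it.

Request:
arm_command(
  commands=[
    {"travel":[0.06,-0.23,0],"twist":0},
    {"travel":[0.24,-0.82,0],"twist":0},
    {"travel":[0.24,-0.82,0],"twist":0},
    {"travel":[0.24,-0.82,0],"twist":0},
    {"travel":[0.24,-0.82,0],"twist":0},
    {"travel":[0.24,-0.82,0],"twist":0},
    {"travel":[0.24,-0.82,0],"twist":0},
    {"travel":[0.24,-0.82,0],"twist":0},
    {"travel":[0.24,-0.82,0],"twist":0},
    {"travel":[0.24,-0.82,0],"twist":0},
    {"travel":[0.24,-0.82,0],"twist":0},
    {"travel":[0.06,-0.23,0],"twist":0},
  ],
)

```text
time_s: 7.75
eef_pos: [0.4568, 0.1934, 0.1361]
tcp_rot: [-0.001, 0.989, 0.145, -0.001]
ft_force: [-0.3, 0.5, -6.6]
grip_width: 0.0192
grasp_force: 61.2
```

Request:
arm_command(
  commands=[
    {"travel":[0,0,0],"twist":0.3},
    {"travel":[0,0,0],"twist":0.6},
    {"travel":[0,0,0],"twist":0.8},
    {"travel":[0,0,0],"twist":0.8},
    {"travel":[0,0,0],"twist":0.8},
    {"travel":[0,0,0],"twist":0.7},
    {"travel":[0,0,0],"twist":0.31},
    {"travel":[0,0,0],"twist":0},
    {"travel":[0,0,0],"twist":0},
  ],
)

```text
time_s: 8.65
eef_pos: [0.458, 0.189, 0.1365]
tcp_rot: [0.0, 0.997, -0.071, -0.001]
ft_force: [0.8, -0.0, -7.2]
grip_width: 0.0188
grasp_force: 61.2
```

```bash
cat > m.py <<'E'
from cell import manip
from h import *
s=manip.read_state();q=s["tcp_rot"];print(s["time_s"],s["eef_pos"].round(4),"yaw",np.degrees(2*np.arctan2(q[2],q[1])).round(2),q.round(4),"F",s["ft_force"].round(2),s["wrist_torque"].round(2),s["grip_width"].round(4))
a=np.radians(-8.2);o=np.array([.697,.1545]);d=s["eef_pos"][:2]-o
print("saw xy",(d@[np.cos(a),np.sin(a)]).round(4),(d@[-np.sin(a),np.cos(a)]).round(4))
E
python3 - <<'E'
from m import *
c=manip.camera("top");np.savez("top2.npz",**c);cv2.imwrite("pics/over.png",cv2.resize(c["frame"][70:270,170:370],(600,600),interpolation=cv2.INTER_CUBIC)[:,:,::-1])
c=manip.camera("scene");np.savez("scene2.npz",**c)
cv2.imwrite("pics/over_s.png",cv2.resize(c["frame"][130:330,270:470],(600,600),interpolation=cv2.INTER_CUBIC)[:,:,::-1])
E
```

```text
Traceback (most recent call last):
  File "m.py", line 3, in <module>
    s=manip.read_state();q=s["tcp_rot"];print(s["time_s"],s["eef_pos"].round(4),"yaw",np.degrees(2*np.arctan2(q[2],q[1])).round(2),q.round(4),"F",s["ft_force"].round(2),s["wrist_torque"].round(2),s["grip_width"].round(4))
                                                                                                                                                                                                    ^^^^^^^^^^^^^^^^^^^^^
AttributeError: 'float' object has no attribute 'round'
```

```bash
sed -i 's/,s\["grip_width"\].round(4))/,s["grip_width"])/' m.py; python3 - <<'E'
from m import *
S=lambda xy:np.c_[(np.atleast_2d(xy)[:,:2]-o)@[np.cos(a),np.sin(a)],(np.atleast_2d(xy)[:,:2]-o)@[-np.sin(a),np.cos(a)]].round(4)
print("table centers",S([[.6314,.1646],[.6348,.1642],[.6261,.1629]]).tolist(),"red/hood",S([[.7712,.1437],[.7716,.1431],[.7744,.1433],[.7712,.1432]]).tolist())
for n in("top","scene"):
    c=manip.camera(n);np.savez(n+"2.npz",**c);P=cloud(c);f=c["frame"]
    x,y=(170,70) if n=="top" else (270,130)
    cv2.imwrite(f"pics/over_{n}.png",cv2.resize(f[y:y+200,x:x+200],(400,400),interpolation=cv2.INTER_CUBIC)[:,:,::-1])
    z=P[...,2];m=(z>.135)&(z<.178)&(P[...,0]>.4)&(P[...,0]<.66)&(abs(P[...,1]-.17)<.1)&(f.max(2)>110)
    k=biggest(m);print(n,m.sum(),rect(P[m][:,:2]));b,e,t=rect(P[m][:,:2]);print("carrier in saw",S(b))
    # table sides from c0
c0=dict(np.load("top0.npz"));P=cloud(c0);H,Sa,V=cv2.split(cv2.cvtColor(c0["frame"],cv2.COLOR_RGB2HSV))
rail=(abs(P[...,2]-.118)<.012)&(Sa<60)&(V>125)&(P[...,0]>.58)&(P[...,0]<.72)&(abs(P[...,1]-.165)<.1)
r=S(ray(c0,np.argwhere(rail)[:,::-1],.122))
for x in np.arange(-.08,0,.01):
    w=r[abs(r[:,0]-x)<.005]; 
    l,g=w[w[:,1]>0],w[w[:,1]<0]
    if len(l) and len(g): print(round(x,3),l[:,1].mean().round(4),g[:,1].mean().round(4),((l[:,1].mean()+g[:,1].mean())/2).round(4))
E
python3 -c "
import cv2,numpy as np
cv2.imwrite('pics/o.png',np.hstack([cv2.imread('pics/over_top.png'),cv2.imread('pics/over_scene.png')]))"
```

```text
8.65 [0.458  0.189  0.1365] yaw -8.15 [ 2.000e-04  9.975e-01 -7.110e-02 -8.000e-04] F [ 0.83 -0.04 -7.16] [ 0.03  0.16 -0.05] 0.01881521402541687
saw xy -0.2415 0.0
table centers [[-0.0664, 0.0006], [-0.0629, 0.0007], [-0.0714, -0.0018]] red/hood [[0.075, -0.0001], [0.0755, -0.0006], [0.0782, -0.0], [0.0751, -0.0006]]
top 851 (array([0.5221, 0.1791]), array([0.1   , 0.2009]), 82.45)
carrier in saw [[-0.1766 -0.0006]]
scene 1817 (array([0.5237, 0.1795]), array([0.101 , 0.2024]), 81.61)
carrier in saw [[-0.1751  0.    ]]
-0.07 0.0748 -0.0757 -0.0005
-0.06 0.071 -0.0729 -0.001
-0.05 0.0668 -0.0686 -0.0009
-0.04 0.064 -0.0653 -0.0007
-0.03 0.0608 -0.0602 0.0003
-0.02 0.0579 -0.0606 -0.0014
-0.01 0.0592 -0.0608 -0.0008
```

View pics/o.png

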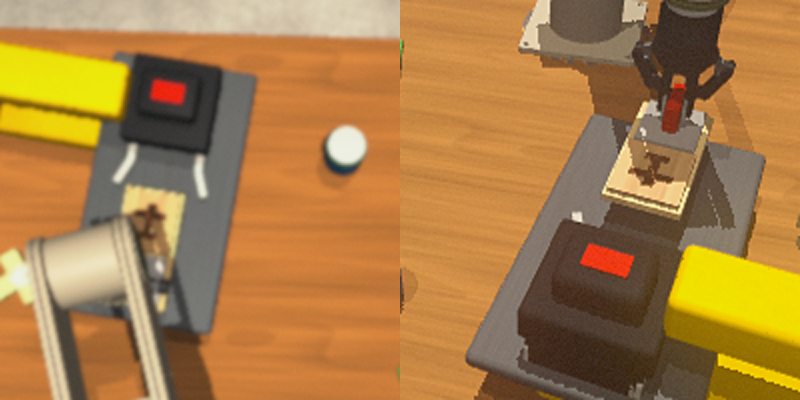

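The picture shows the carrier level over the table, in line with the rails (crop pixels 125,160 and 200,175). The measurements put it within 1 mm of the centreline. I'll lower it.

Request:
arm_command(
  commands=[
    {"travel":[0,0,0.1],"twist":0},
    {"travel":[0,0,0.2],"twist":0},
    {"travel":[0,0,0.2],"twist":0},
    {"travel":[0,0,0.2],"twist":0},
    {"travel":[0,0,0.1],"twist":0},
    {"travel":[0,0,0.05],"twist":0},
    {"travel":[0,0,0],"twist":0},
    {"travel":[0,0,0],"twist":0},
  ],
)

```text
time_s: 9.55
eef_pos: [0.4591, 0.1893, 0.0953]
tcp_rot: [-0.0, 0.997, -0.072, 0.0]
ft_force: [0.7, 0.0, -7.1]
grip_width: 0.0192
grasp_force: 61.1
```

Request:
arm_command(
  commands=[
    {"travel":[0,0,0.02],"twist":0},
    {"travel":[0,0,0.02],"twist":0},
    {"travel":[0,0,0.02],"twist":0},
    {"travel":[0,0,0],"twist":0},
    {"travel":[0,0,0],"twist":0},
  ],
)

```text
time_s: 10.05
eef_pos: [0.4588, 0.1892, 0.0919]
tcp_rot: [0.0, 0.997, -0.072, -0.0]
ft_force: [-0.5, -0.9, -7.5]
grip_width: 0.0193
grasp_force: 61.1
```

Request:
arm_command(
  commands=[
    {"travel":[0,0,0.02],"twist":0},
    {"travel":[0,0,0.02],"twist":0},
    {"travel":[0,0,0],"twist":0},
  ],
)

```text
time_s: 10.35
eef_pos: [0.4587, 0.1891, 0.0897]
tcp_rot: [0.0, 0.997, -0.072, -0.0]
ft_force: [-0.4, -0.1, -6.8]
grip_width: 0.0194
grasp_force: 61.1
```

Request:
arm_command(
  commands=[
    {"travel":[0,0,0.02],"twist":0},
    {"travel":[0,0,0],"twist":0},
    {"travel":[0,0,0],"twist":0},
  ],
)

```text
time_s: 10.65
eef_pos: [0.4588, 0.1892, 0.0889]
tcp_rot: [0.0, 0.997, -0.072, -0.0]
ft_force: [0.8, -0.2, -7.5]
grip_width: 0.0189
grasp_force: 61.1
```

Request:
arm_command(
  commands=[
    {"travel":[0,0,0.02],"twist":0},
    {"travel":[0,0,0],"twist":0},
    {"travel":[0,0,0],"twist":0},
  ],
)

```text
time_s: 10.95
eef_pos: [0.4589, 0.1892, 0.088]
tcp_rot: [-0.0, 0.997, -0.072, 0.0]
ft_force: [-1.1, -0.3, -6.2]
grip_width: 0.019
grasp_force: 61.5
```

Request:
arm_command(
  commands=[
    {"travel":[0,0,0.02],"twist":0},
    {"travel":[0,0,0],"twist":0},
    {"travel":[0,0,0],"twist":0},
  ],
)

```text
time_s: 11.25
eef_pos: [0.4591, 0.1893, 0.0879]
tcp_rot: [-0.0, 0.997, -0.072, 0.0]
ft_force: [-5.3, -1.4, 3.7]
grip_width: 0.0189
grasp_force: 62.6
```

Request:
arm_command(
  commands=[
    {"travel":[0,0,0.01],"twist":0},
    {"travel":[0,0,0],"twist":0},
    {"travel":[0,0,0],"twist":0},
  ],
)

```text
time_s: 11.55
eef_pos: [0.459, 0.1892, 0.0878]
tcp_rot: [-0.0, 0.997, -0.072, 0.0]
ft_force: [-7.2, -2.2, 8.7]
grip_width: 0.0195
grasp_force: 63.5
```

Request:
arm_command(
  commands=[
    {"travel":[0,0,-0.015],"twist":0},
    {"travel":[0,0,0],"twist":0},
    {"travel":[0.04,0,0],"twist":0},
    {"travel":[0.06,0,0],"twist":0},
    {"travel":[0.08,0,0],"twist":0},
    {"travel":[0.08,0,0],"twist":0},
    {"travel":[0.08,0,0],"twist":0},
    {"travel":[0.08,0,0],"twist":0},
    {"travel":[0.06,0,0],"twist":0},
    {"travel":[0.04,0,0],"twist":0},
    {"travel":[0,0,0],"twist":0},
  ],
)

```text
time_s: 12.65
eef_pos: [0.4849, 0.186, 0.0878]
tcp_rot: [-0.0, 0.997, -0.071, 0.0]
ft_force: [-5.6, 0.1, 4.2]
grip_width: 0.019
grasp_force: 62.9
```

```bash
python3 m.py
```

```text
12.65 [0.4849 0.186  0.0878] yaw -8.19 [-4.000e-04  9.974e-01 -7.140e-02  2.000e-04] F [-5.58  0.08  4.15] [ 0.02  0.71 -0.01] 0.019048218813897944
saw xy -0.2145 0.0009
```

Request:
arm_command(
  commands=[
    {"travel":[0.02,0.01,-0.01],"twist":0},
    {"travel":[0.06,0.01,0],"twist":0},
    {"travel":[0.08,0.01,0],"twist":0},
    {"travel":[0.08,0,0],"twist":0},
    {"travel":[0.08,0,0],"twist":0},
    {"travel":[0.08,0,0],"twist":0},
    {"travel":[0.08,0,0],"twist":0},
    {"travel":[0.08,0,0],"twist":0},
    {"travel":[0.08,0,0],"twist":0},
    {"travel":[0.08,0,0],"twist":0},
    {"travel":[0.06,0,0],"twist":0},
    {"travel":[0.02,0,0],"twist":0},
  ],
)

```text
time_s: 13.85
eef_pos: [0.524, 0.1785, 0.0879]
tcp_rot: [-0.0, 0.997, -0.072, -0.0]
ft_force: [-6.6, 0.9, 4.6]
grip_width: 0.0192
grasp_force: 62.7
```

```bash
python3 m.py
```

```text
13.85 [0.524  0.1785 0.0879] yaw -8.2 [-2.000e-04  9.974e-01 -7.150e-02 -2.000e-04] F [-6.64  0.93  4.62] [ 0.08  0.95 -0.02] 0.0191712494796057
saw xy -0.1747 -0.001
```

Request:
arm_command(
  commands=[
    {"travel":[0.02,-0.005,-0.014],"twist":0},
    {"travel":[0.06,0,0],"twist":0},
    {"travel":[0.08,0,0],"twist":0},
    {"travel":[0.08,0,0],"twist":0},
    {"travel":[0.08,0,0],"twist":0},
    {"travel":[0.08,0,0],"twist":0},
    {"travel":[0.06,0,0],"twist":0},
    {"travel":[0.04,0,0],"twist":0},
    {"travel":[0.02,0,0],"twist":0},
    {"travel":[0.02,0,0],"twist":0},
  ],
)

```text
time_s: 14.85
eef_pos: [0.5506, 0.1746, 0.0882]
tcp_rot: [0.0, 0.997, -0.072, -0.0]
ft_force: [-0.6, 0.3, -7.5]
grip_width: 0.0194
grasp_force: 61.4
```

```bash
python3 m.py
```

```text
14.85 [0.5506 0.1746 0.0882] yaw -8.21 [ 0.000e+00  9.974e-01 -7.160e-02 -2.000e-04] F [-0.58  0.32 -7.5 ] [0.02 0.13 0.02] 0.019375082593863707
saw xy -0.1478 -0.0009
```

Request:
arm_command(
  commands=[
    {"travel":[0.02,0,0.005],"twist":0},
    {"travel":[0.02,0,0],"twist":0},
    {"travel":[0.02,0,0],"twist":0},
    {"travel":[0.02,0,0],"twist":0},
    {"travel":[0.02,0,0],"twist":0},
    {"travel":[0,0,0],"twist":0},
  ],
)

```text
time_s: 15.45
eef_pos: [0.5558, 0.1739, 0.0881]
tcp_rot: [-0.0, 0.997, -0.072, 0.0]
ft_force: [-0.0, 0.4, -6.7]
grip_width: 0.0194
grasp_force: 61.4
```

Request:
arm_command(
  commands=[
    {"travel":[0.02,0,0],"twist":0},
    {"travel":[0.02,0,0],"twist":0},
    {"travel":[0.02,0,0],"twist":0},
    {"travel":[0,0,0],"twist":0},
  ],
)

```text
time_s: 15.85
eef_pos: [0.5588, 0.1735, 0.0881]
tcp_rot: [-0.0, 0.997, -0.072, 0.0]
ft_force: [0.8, 0.5, -6.8]
grip_width: 0.0192
grasp_force: 61.3
```

Request:
arm_command(
  commands=[
    {"travel":[0.02,0,0],"twist":0},
    {"travel":[0.02,0,0],"twist":0},
    {"travel":[0,0,0],"twist":0},
  ],
)

```text
time_s: 16.15
eef_pos: [0.5608, 0.1732, 0.0881]
tcp_rot: [-0.0, 0.997, -0.072, 0.0]
ft_force: [-0.4, 0.3, -5.9]
grip_width: 0.0195
grasp_force: 61.3
```

Request:
arm_command(
  commands=[
    {"travel":[0.02,0,0],"twist":0},
    {"travel":[0.02,0,0],"twist":0},
    {"travel":[0,0,0],"twist":0},
  ],
)

```text
time_s: 16.45
eef_pos: [0.5627, 0.1729, 0.0881]
tcp_rot: [-0.0, 0.997, -0.072, 0.0]
ft_force: [0.3, -0.4, -5.6]
grip_width: 0.0191
grasp_force: 61.3
```

Request:
arm_command(
  commands=[
    {"travel":[0.02,0,0],"twist":0},
    {"travel":[0.02,0,0],"twist":0},
    {"travel":[0,0,0],"twist":0},
  ],
)

```text
time_s: 16.75
eef_pos: [0.5647, 0.1726, 0.0881]
tcp_rot: [-0.0, 0.997, -0.072, 0.0]
ft_force: [0.6, 0.3, -6.2]
grip_width: 0.0193
grasp_force: 61.3
```

Request:
arm_command(
  commands=[
    {"travel":[0.02,0,0],"twist":0},
    {"travel":[0.02,0,0],"twist":0},
    {"travel":[0,0,0],"twist":0},
  ],
)

```text
time_s: 17.05
eef_pos: [0.5667, 0.1723, 0.0881]
tcp_rot: [0.0, 0.997, -0.072, 0.0]
ft_force: [0.5, 0.6, -5.6]
grip_width: 0.0192
grasp_force: 61.3
```

Request:
arm_command(
  commands=[
    {"travel":[0.02,0,0],"twist":0},
    {"travel":[0.02,0,0],"twist":0},
    {"travel":[0,0,0],"twist":0},
  ],
)

```text
time_s: 17.35
eef_pos: [0.5687, 0.172, 0.0881]
tcp_rot: [-0.0, 0.997, -0.072, 0.0]
ft_force: [0.1, 0.1, -6.3]
grip_width: 0.0195
grasp_force: 61.3
```

Request:
arm_command(
  commands=[
    {"travel":[0.02,0,0],"twist":0},
    {"travel":[0.02,0,0],"twist":0},
    {"travel":[0,0,0],"twist":0},
  ],
)

```text
time_s: 17.65
eef_pos: [0.5707, 0.1717, 0.0881]
tcp_rot: [0.0, 0.997, -0.072, 0.0]
ft_force: [-0.3, -0.1, -6.1]
grip_width: 0.0191
grasp_force: 61.3
```

Request:
arm_command(
  commands=[
    {"travel":[0.02,0,0],"twist":0},
    {"travel":[0.02,0,0],"twist":0},
    {"travel":[0,0,0],"twist":0},
  ],
)

```text
time_s: 17.95
eef_pos: [0.5726, 0.1715, 0.0881]
tcp_rot: [-0.0, 0.997, -0.072, 0.0]
ft_force: [0.2, -0.1, -6.9]
grip_width: 0.0195
grasp_force: 61.3
```

Request:
arm_command(
  commands=[
    {"travel":[0.02,0,0],"twist":0},
    {"travel":[0.02,0,0],"twist":0},
    {"travel":[0,0,0],"twist":0},
  ],
)

```text
time_s: 18.25
eef_pos: [0.5746, 0.1712, 0.0881]
tcp_rot: [0.0, 0.997, -0.072, 0.0]
ft_force: [1.0, -0.5, -6.4]
grip_width: 0.0191
grasp_force: 61.3
```

Request:
arm_command(
  commands=[
    {"travel":[0.02,0,0],"twist":0},
    {"travel":[0.02,0,0],"twist":0},
    {"travel":[0,0,0],"twist":0},
  ],
)

```text
time_s: 18.55
eef_pos: [0.5766, 0.1709, 0.0881]
tcp_rot: [0.0, 0.997, -0.072, 0.0]
ft_force: [0.0, 0.6, -6.2]
grip_width: 0.0191
grasp_force: 61.3
```

Request:
arm_command(
  commands=[
    {"travel":[0.02,0,0],"twist":0},
    {"travel":[0.02,0,0],"twist":0},
    {"travel":[0,0,0],"twist":0},
  ],
)

```text
time_s: 18.85
eef_pos: [0.5786, 0.1707, 0.0881]
tcp_rot: [-0.0, 0.997, -0.072, 0.0]
ft_force: [0.7, -0.0, -6.5]
grip_width: 0.019
grasp_force: 61.3
```

Request:
arm_command(
  commands=[
    {"travel":[0.02,0,0],"twist":0},
    {"travel":[0.02,0,0],"twist":0},
    {"travel":[0,0,0],"twist":0},
  ],
)

```text
time_s: 19.15
eef_pos: [0.5806, 0.1703, 0.0881]
tcp_rot: [0.0, 0.997, -0.072, 0.0]
ft_force: [0.0, 0.1, -6.1]
grip_width: 0.0194
grasp_force: 61.3
```

Request:
arm_command(
  commands=[
    {"travel":[0.02,0,0],"twist":0},
    {"travel":[0.02,0,0],"twist":0},
    {"travel":[0,0,0],"twist":0},
  ],
)

```text
time_s: 19.45
eef_pos: [0.5818, 0.1702, 0.088]
tcp_rot: [0.0, 0.997, -0.071, -0.001]
ft_force: [-5.1, 0.1, -3.4]
grip_width: 0.0195
grasp_force: 61.6
```

Contact: the force jumped to about 5 N with the TCP at x ≈ 0.581. I'll press about 4.5 mm further.

Request:
arm_command(
  commands=[
    {"travel":[0.02,0,0],"twist":0},
    {"travel":[0.02,0,0],"twist":0},
    {"travel":[0,0,0],"twist":0},
  ],
)

```text
time_s: 19.75
eef_pos: [0.5836, 0.1699, 0.088]
tcp_rot: [0.0, 0.997, -0.071, -0.001]
ft_force: [-5.5, -0.4, -2.9]
grip_width: 0.0193
grasp_force: 61.8
```

```bash
python3 m.py
```

```text
19.75 [0.5836 0.1699 0.088 ] yaw -8.19 [ 1.000e-04  9.974e-01 -7.140e-02 -8.000e-04] F [-5.45 -0.35 -2.92] [ 0.02  0.76 -0.01] 0.01927676694068774
saw xy -0.1145 -0.0009
```

Request:
arm_command(
  commands=[
    {"travel":[0.02,0,0],"twist":0},
    {"travel":[0.02,0,0],"twist":0},
    {"travel":[0.014,0,0],"twist":0},
    {"travel":[0,0,0.008],"twist":0},
    {"travel":[0,0,0],"twist":0},
    {"travel":[0,0,0],"twist":0},
  ],
)

```text
time_s: 20.35
eef_pos: [0.5861, 0.1695, 0.0879]
tcp_rot: [0.0, 0.997, -0.071, -0.001]
ft_force: [-8.6, -0.2, -0.1]
grip_width: 0.0189
grasp_force: 62.4
```

```bash
python3 m.py
```

```text
20.35 [0.5861 0.1695 0.0879] yaw -8.19 [ 1.000e-04  9.974e-01 -7.140e-02 -9.000e-04] F [-8.62 -0.25 -0.11] [ 0.02  1.13 -0.02] 0.018923080900026434
saw xy -0.1119 -0.0009
```

Request:
arm_command(
  commands=[
    {"travel":[0,0,0],"twist":0},
    {"travel":[0,0,0],"twist":0},
    {"travel":[0,0,0],"twist":0},
  ],
  squeeze=20,
)

```text
time_s: 20.65
eef_pos: [0.5861, 0.1695, 0.0879]
tcp_rot: [0.0, 0.997, -0.071, -0.001]
ft_force: [-9.1, 0.7, -0.0]
grip_width: 0.0195
grasp_force: 62.3
```

Request:
arm_command(
  commands=[
    {"travel":[0,0,0],"twist":0},
    {"travel":[0,0,0],"twist":0},
    {"travel":[0,0,0],"twist":0},
    {"travel":[0,0,0],"twist":0},
    {"travel":[0,0,0],"twist":0},
    {"travel":[0,0,0],"twist":0},
    {"travel":[0,0,0],"twist":0},
  ],
  grip=1,
)

```text
time_s: 21.35
eef_pos: [0.587, 0.1694, 0.0877]
tcp_rot: [-0.0, 0.997, -0.072, 0.0]
ft_force: [-0.1, -0.9, -0.4]
grip_width: 0.0853
grasp_force: 0.0
```

Request:
arm_command(
  commands=[
    {"travel":[0,0,-0.1],"twist":0},
    {"travel":[0,0,-0.3],"twist":0},
    {"travel":[0,0,-0.5],"twist":0},
    {"travel":[0,0,-0.5],"twist":0},
    {"travel":[0,0,-0.5],"twist":0},
    {"travel":[0,0,-0.3],"twist":0},
    {"travel":[0,0,-0.2],"twist":0},
    {"travel":[0,0,0],"twist":0},
    {"travel":[0,0,0],"twist":0},
  ],
)

```text
time_s: 22.25
eef_pos: [0.5866, 0.1693, 0.2068]
tcp_rot: [0.0, 0.997, -0.072, -0.001]
ft_force: [-0.0, 0.2, -0.1]
grip_width: 0.0855
grasp_force: 0.0
```

Request:
arm_command(
  commands=[
    {"travel":[-0.2,0,0],"twist":0},
    {"travel":[-0.5,0,0],"twist":0},
    {"travel":[-0.5,0,0],"twist":0},
    {"travel":[-0.3,0,0],"twist":0},
    {"travel":[0,0,0],"twist":0},
  ],
)

```text
time_s: 22.75
eef_pos: [0.5103, 0.1805, 0.2066]
tcp_rot: [0.0, 0.997, -0.071, -0.001]
ft_force: [0.3, -0.1, 0.3]
grip_width: 0.0854
grasp_force: 0.0
```

```bash
python3 - <<'E'
from m import *
S=lambda xy:np.c_[(np.atleast_2d(xy)[:,:2]-o)@[np.cos(a),np.sin(a)],(np.atleast_2d(xy)[:,:2]-o)@[-np.sin(a),np.cos(a)]].round(4)
A=[]
for n in("top","scene"):
    c=manip.camera(n);P=cloud(c);f=c["frame"];H,Sa,V=cv2.split(cv2.cvtColor(f,cv2.COLOR_RGB2HSV))
    red=(Sa>150)&((H<7)|(H>174))&(V>70)&(P[...,2]>.12)&(P[...,2]<.175)&(abs(P[...,0]-.58)<.1)&(abs(P[...,1]-.17)<.08)
    q=P[red&(P[...,2]>.15)];b,e,t=rect(q[:,:2]);print(n,red.sum(),"handle saw",S(b),e,t,q[:,2].max(),"red extents",S(P[red]).min(0),S(P[red]).max(0))
    x,y=(170,70) if n=="top" else (270,130)
    A.append(cv2.resize(f[y:y+200,x:x+200],(400,400),interpolation=cv2.INTER_CUBIC))
cv2.imwrite("pics/end.png",np.hstack(A)[:,:,::-1])
E
```

```text
22.75 [0.5103 0.1805 0.2066] yaw -8.14 [ 2.000e-04  9.975e-01 -7.100e-02 -1.100e-03] F [ 0.28 -0.08  0.33] [-0.04  0.01 -0.02] 0.08538899778447383
saw xy -0.1885 -0.0009
top 90 handle saw [[-0.1147 -0.0014]] [0.0191 0.0547] 81.57 0.16685018811699237 red extents [-0.1428 -0.0114] [-0.0873  0.0082]
scene 158 handle saw [[-0.1106 -0.0003]] [0.0199 0.0581] 81.03 0.1633983293931499 red extents [-0.1397 -0.0103] [-0.0793  0.0097]
```

View pics/end.png

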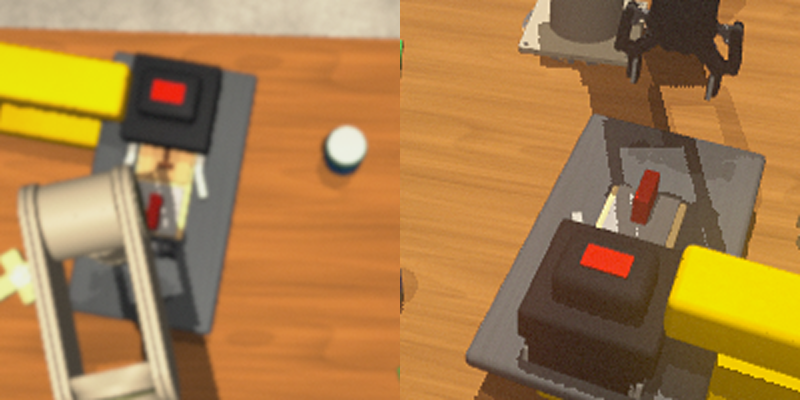

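The carrier lies flat between the rails with its front under the hood, in line with the channel. The handle measures saw x ≈ -0.1125, against -0.112 at release, so it has not sprung back. The gripper is clear of everything. I'll hand in.

```bash
python3 -c "
from cell import manip
print(manip.close_job())"
```

```text
the job is handed in; nothing more can be done
None
```

The job is handed in: the carrier lies flat between the rails under the hood, released and holding the stop an estimated 4–5 mm pressed, with nothing else on the bench moved, though the first grip closed on air above the handle and had to be redone 40 mm lower.

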